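# Snap shut the storage box that holds the lemon

### The job

Two pale storage boxes with wooden lids stand open on the worktop, one with the lemon in it and one with the tin. Swing down the lid of the box that holds the lemon, without slamming it, and press its front down just until the spring catch snaps, without forcing it further, so that it stays shut when let go; leave the other box standing open, both things in their boxes, and the mug, the canister, the grinder and the spice jar where they are.

Things in the scene. Friction and masses are not known exactly. Their poses are not given: they have to be found in the camera images.
- box_a: pale storage box, the left (+y) one, fixed on the worktop: 130 mm deep (its x), 180 mm wide (its y), walls 5 mm, rim 90 mm up, inner floor 9 mm up. Origin: centre of its underside; +x points to its hinged back, -x to its front, turned roughly to the robot. A steel spring catch, 64 mm wide, and stop ledge stand out 28 mm from the front wall; a rubber cushion rises 13 to 24 mm over the front rim
- box_a_lid (a joint): hinge angle of the left box's wooden lid, rad: 0 = level, grows as it opens (starts 0.75 to 1.05, stop 1.3). Stiff hinge: 2 N at the front moves it; it stays where left (sags 0.003 rad/s). Let down, it meets catch and cushion at 0.06 to 0.14. Caught, it stays between 0.04 and -0.035 (the catch sits 5 mm low to 5 mm high, differing each start); not caught, it springs back above 0.06
- box_a_lip (a point): press point on top of the left box's lid, mid-width, 140 mm forward of the hinge axis, 19 mm behind the front edge; 106 mm above the worktop when level. Pressed down here, the cushion resists up to 12 to 18 N, then the catch snaps, between 7 mm above and 6 mm below level; 1 to 2 mm lower the tongue meets a hard stop. Over 35 N breaks it: press slowly
- box_a_hinge (a point): point on the hinge axis of the left box's lid, mid-width: 69 mm behind (+x) the box's origin, 98 mm above the worktop; turns with the lid. The lid is a 10 mm board, 186 mm wide, reaching 159 mm forward of this axis; level, its underside is 2 mm below the axis and its top face 8 mm above. A steel tongue, 50 mm wide, hangs 30 mm below the board at the middle of its front edge
- box_b: pale storage box, the right (-y) one, fixed on the worktop: 130 mm deep (its x), 180 mm wide (its y), walls 5 mm, rim 90 mm up, inner floor 9 mm up. Origin: centre of its underside; +x points to its hinged back, -x to its front, turned roughly to the robot. A steel spring catch, 64 mm wide, and stop ledge stand out 28 mm from the front wall; a rubber cushion rises 13 to 24 mm over the front rim
- box_b_lid (a joint): hinge angle of the right box's wooden lid, rad: 0 = level, grows as it opens (starts 0.75 to 1.05, stop 1.3). Stiff hinge: 2 N at the front moves it; it stays where left (sags 0.003 rad/s). Let down, it meets catch and cushion at 0.06 to 0.14. Caught, it stays between 0.04 and -0.035 (the catch sits 5 mm low to 5 mm high, differing each start); not caught, it springs back above 0.06
- box_b_lip (a point): press point on top of the right box's lid, mid-width, 140 mm forward of the hinge axis, 19 mm behind the front edge; 106 mm above the worktop when level. Pressed down here, the cushion resists up to 12 to 18 N, then the catch snaps, between 7 mm above and 6 mm below level; 1 to 2 mm lower the tongue meets a hard stop. Over 35 N breaks it: press slowly
- box_b_hinge (a point): point on the hinge axis of the right box's lid, mid-width: 69 mm behind (+x) the box's origin, 98 mm above the worktop; turns with the lid. The lid is a 10 mm board, 186 mm wide, reaching 159 mm forward of this axis; level, its underside is 2 mm below the axis and its top face 8 mm above. A steel tongue, 50 mm wide, hangs 30 mm below the board at the middle of its front edge
- lemon: yellow lemon, 71 x 53 x 51 mm, lying in one of the two boxes (either one); origin at its underside. Shorter than the box
- tin: round food tin with a paper label, 76 mm across, 58 mm tall, standing in the other box; origin at the centre of its underside
- mug: bystander: white mug, 99 mm tall, right front of the worktop; origin at its underside
- grinder: bystander: dark wooden pepper grinder, 58 mm across, 140 mm tall, behind and between the boxes; origin at its underside
- spice: bystander: small spice jar, 45 mm across, 106 mm tall, behind and between the boxes; origin at its underside
- canister: bystander: white lidded canister, 102 mm across, 140 mm tall, left of the left box; origin at its underside

How it is judged:
At the end, for the whole second after the job is handed in: The lid of the box with the lemon is held shut by its catch (joint below 0.044 rad), the lid of the box with the tin still stands open (above 0.6 rad), and lemon and tin each lie on the floor inside their boxes (((x of lemon in the frame of box_a between -0.062 and 0.062 m and y of lemon in the frame of box_a between -0.088 and 0.088 m and z of lemon in the frame of box_a below 0.05 m and x of tin in the frame of box_b between -0.062 and 0.062 m and y of tin in the frame of box_b between -0.088 and 0.088 m and z of tin in the frame of box_b below 0.05 m and value of joint box_a_lid below 0.044 rad and value of joint box_b_lid above 0.6 rad) or (x of lemon in the frame of box_b between -0.062 and 0.062 m and y of lemon in the frame of box_b between -0.088 and 0.088 m and z of lemon in the frame of box_b below 0.05 m and x of tin in the frame of box_a between -0.062 and 0.062 m and y of tin in the frame of box_a between -0.088 and 0.088 m and z of tin in the frame of box_a below 0.05 m and value of joint box_b_lid below 0.044 rad and value of joint box_a_lid above 0.6 rad))); the robot touches nothing.
It fails at once if a lid slammed (closing faster than 3 rad/s while still more than 0.15 rad open) ((value of joint box_a_lid above 0.15 rad and velocity of joint box_a_lid below -3 rad/s) or (value of joint box_b_lid above 0.15 rad and velocity of joint box_b_lid below -3 rad/s)).
It fails at once if a box or its lid pressed with more than 35 N (contact force between any of the fingers, the arm and box_a above 35 N or contact force between any of the fingers, the arm and box_b above 35 N).
It fails at once if the lid of the box with the tin pushed down (below 0.6 rad) ((horizontal distance between tin and box_a below 0.11 m and value of joint box_a_lid below 0.6 rad) or (horizontal distance between tin and box_b below 0.11 m and value of joint box_b_lid below 0.6 rad)).
It fails at once if the mug, grinder, spice jar or canister moved more than 30 mm (distance of any of mug, grinder, spice, canister from where it was at the start of the episode above 0.03 m).
It also fails if it takes over 45 s, if anything falls off the work surface, if the arm or the gripper's body presses on something with over 40 N, if the wrist force passes 120 N, or if a joint passes its speed limit or range.

### The arm

A 6-joint arm with a two-finger parallel gripper is mounted at the origin on a cart in front of the work surface, level with it; the furniture and walls round the work are solid. World frame = base frame: x ahead of the robot, y to its left, z up, the work surface at z = 0. Lengths are in m, angles in rad, forces in N, time in s.
With the tool pointing down it reaches from about 0.425 to 0.95 m from the base axis. Payload 14.7 kg.
Tool frame: the origin (TCP) lies at the very end of the fingers, on their centre line; the grasp point (between the pads) lies 19 mm behind it; z points along the fingers, y is the line along which they close (so a half turn about z gives the same grasp; the last joint's range is limited). The gripper opens to 85 mm and grips with 20 to 120 N. Pads are 22 mm wide; open, the fingers measure 114 mm over their backs; the gripper's body (76 mm by 85 mm) begins 54 mm behind the grasp point. The pads swing forward as they close: fully open they stand 13 mm farther back than shut.
Start: joints at [-1.256, 0.48, 1.596, -0, 1.065, -0.047], TCP at [0.23, -0.608, 0.231] pointing down, gripper open.
Joint ranges: [-2.75, 2.75], [-0.82, 2.05], [0.23, 2.67], [-1.56, 4.7], [0.09, 2.69], [-2.92, 2.92]. Speed limits (rad/s): [1.89, 1.89, 2.39, 3.01, 3.01, 3.01].

### API

Orientations are given as a unit quaternion [w, x, y, z].
In Python, from rig import arm gives the robot as it stands.
- The arm moves only by the tool step_arm, never from a script. Its argument "rows" is a list of rows, each an object of numbers: "ax", "ay", "az": the turn, a rotation vector about the tool's x, y, z in degrees; "dx", "dy", "dz": the shift along the tool's x, y, z in m; "claw": the closure, from -1 (fully open) to 1 (shut). In form: [{"ax": .., "ay": .., "az": .., "dx": .., "dy": .., "dz": .., "claw": ..}, ...]. A call has 1 to 20 rows; each row shifts and turns the commanded pose from where the row before left it, along the tool's axes as they then stand; what a row does not reach is not made up. A row lasts 1/8 s, in which the tool goes at most 62.5 mm and 10.7 degrees, less where a joint would pass 70% of its speed; a pose out of reach is approached as far as the arm can. A call is refused whole if a number of a shift passes 0.0625 or a number of a turn 10.7, either way. A call with a gripper value outside its range is refused whole. The fingers move at their own pace and stop on an object; "newtons" is the grip in N (left out, the last holds). Time passes only in rows, so rows that do not move let the fingers close. It gives the time, the measured TCP pose, the force, the opening and the grip force at its end, in the units of the state.
- arm.get_obs(): the state, without advancing time (a new reading comes with each control period).
- arm.get_image(name): name is "scene" or "top"; returns a dict with "pixels" (420x560x3 uint8, blue, green, red), "range_z" (420x560 float32, m along the optical axis (not along the pixel's ray), 0 where there is no reading), "vfov" (degrees; the focal length in pixels is half the picture's height over the tangent of half this angle, whatever the lens; pixels are square), "cx", "cy" (the principal point, pixels), "D" ([k1, k2, p1, p2, k3] as OpenCV has them; the pictures are not rectified), "T" (4x4, takes a point from camera to world coordinates). Camera axes: x right, y down, z forward; pixel columns grow to the right and rows downward; lengths in m; the calibration is good to about 2 mm. A picture is of the moment at which its call begins.
- arm.finish_job(): hands the job in; it is judged then, once.
The state is a dict: "time_s": time; "qpos": joint angles; "joint_velocities": joint speeds; "joint_efforts": joint torques, N m; "ee_pos": TCP position; "tool_rot": TCP orientation; "contact_force": force on the tool from outside, world axes, zero at the start; "moment": the same for the moment, N m; "width": finger opening in m; "finger_force": force on a finger pad.
Only numpy, scipy, OpenCV 4.12 (cv2) and the standard library are available. Lean on these libraries where they do the work, as an engineer would, in place of code of your own. Each camera call takes 0.05 s, during which the arm holds its last target. There are 200 camera calls.

## Working session

There is one attempt and no reset: what is moved stays moved. The work goes in short steps, Python scripts to look and compute and a tool call to move; the robot and the scene stay as the last step left them, time stands still between calls to the robot, and variables do not carry over. Pictures are saved under pics/ and viewed, at most 10 in all, crops included, and the job is handed in when it is done.

Besides the shell and the picture viewer there is one more tool, called after "Call:" by a JSON object that holds its "name" and its "arguments". step_arm: Moves the arm, as the interface text tells. Its arguments: {"type":"object","properties":{"rows":{"type":"array"},"newtons":{"type":"number"}},"required":["rows"]}

```bash
mkdir -p pics; cat > h.py <<'E'
import numpy as np,cv2
from rig import arm
def world(im):
    H,W=im["range_z"].shape
    f=H/2/np.tan(np.radians(im["vfov"])/2)
    K=np.array([[f,0,im["cx"]],[0,f,im["cy"]],[0,0,1]])
    u,v=np.meshgrid(np.arange(W),np.arange(H))
    n=cv2.undistortPoints(np.stack([u,v],-1).reshape(-1,1,2).astype(np.float32),K,np.array(im["D"],float)).reshape(H,W,2)
    z=im["range_z"][...,None]
    P=np.concatenate([n*z,z],-1)
    T=np.array(im["T"]); P=P@T[:3,:3].T+T[:3,3]
    P[im["range_z"]<=0]=np.nan
    return P
E
python3 - <<'E'
from h import *
for n in("scene","top"):
    im=arm.get_image(n); cv2.imwrite(f"pics/{n}0.png",im["pixels"]); np.savez(f"{n}0.npz",P=world(im),c=im["pixels"]); print(n,np.array(im["T"]).round(3).tolist())
print(arm.get_obs())
E
```

```text
scene [[0.917, -0.323, 0.233, 0.218], [-0.398, -0.733, 0.551, -0.719], [-0.007, -0.598, -0.801, 1.17], [0.0, 0.0, 0.0, 1.0]]
top [[0.17, -0.843, 0.51, -0.328], [-0.985, -0.148, 0.084, -0.155], [0.005, -0.517, -0.856, 1.526], [0.0, 0.0, 0.0, 1.0]]
{'time_s': 0.1, 'qpos': array([-1.25560003e+00,  4.80736427e-01,  1.59686815e+00, -1.45133823e-05,
        1.06513755e+00, -4.65766595e-02]), 'joint_velocities': array([ 0.00047908, -0.00255566, -0.00297534,  0.00061103,  0.00083524,
       -0.00013319]), 'joint_efforts': array([ 2.21020397e-03, -9.52256727e+01, -4.31038141e+01,  2.94904044e-05,
        5.32789039e-03,  1.05320476e-05]), 'ee_pos': array([ 0.22995666, -0.60751873,  0.23073645]), 'tool_rot': array([-5.68706813e-04,  9.83683805e-01,  1.79905092e-01, -8.32497540e-05]), 'contact_force': array([-0.79703768,  0.14098444, -0.25722237]), 'moment': array([ 0.04878294, -0.01756283, -0.02667648]), 'finger_force': 0.0, 'width': 0.08560710170604274}
```

View pics/scene0.png

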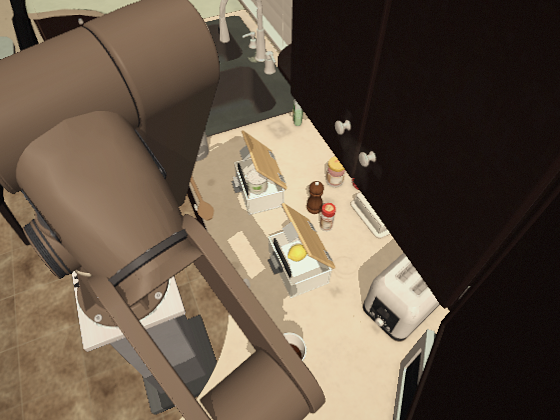

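View pics/top0.png

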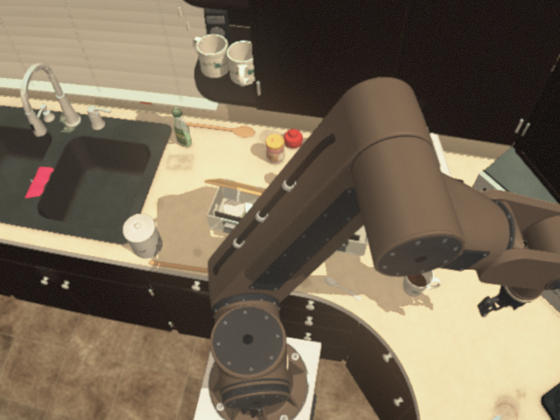

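The scene view shows the lemon at about (298,253) in the nearer, right box (box_b), whose lid runs from (287,207) to (330,265). The tin is in the other box at about (258,182). The top view of box_b is blocked by the arm.

```bash
python3 - <<'E'
from h import *
d=np.load("scene0.npz");P=d["P"];c=d["c"]
for n,(u,v) in dict(lemon=(298,253),lidb=(308,235),lidb2=(320,250),lidb3=(298,220),lida=(265,160),fa=(276,257),grind=(316,190),table=(240,255),tin=(258,184)).items():
    print(n,P[v,u].round(3),c[v,u])
hsv=cv2.cvtColor(c,cv2.COLOR_BGR2HSV)
x0,y0,x1,y1=220,120,345,300
cv2.imwrite("pics/crop.png",cv2.resize(c[y0:y1,x0:x1],None,fx=3.3,fy=3.3,interpolation=cv2.INTER_CUBIC))
# lid planes: region grow by RANSAC near seed
for seed in((308,235),(265,160)):
    s=P[seed[1],seed[0]]
    Q=P[y0-10:y1,x0:x1].reshape(-1,3);Q=Q[np.linalg.norm(Q-s,axis=1)<.14];Q=Q[Q[:,2]>.1]
    best=0;r=np.random.default_rng(0)
    for _ in range(500):
        a=Q[r.choice(len(Q),3,False)];n=np.cross(a[1]-a[0],a[2]-a[0]);n/=np.linalg.norm(n)+1e-9
        m=abs((Q-a[0])@n)<.004
        if m.sum()>best:best=m.sum();M=m
    I=Q[M];cen=I.mean(0);n=np.linalg.svd(I-cen)[2][2];n*=np.sign(n[2])
    yaw=np.arctan2(n[1],n[0]); ex=np.array([np.cos(yaw),np.sin(yaw),0]);th=np.arccos(n[2])
    ey=np.array([-ex[1],ex[0],0]);up=np.cross(n,ey);up=np.cross(ey,n) if False else -np.cross(ey,n)
    a=(I-cen)@ey;b=(I-cen)@up
    print("lid",cen.round(3),n.round(3),"yaw",np.degrees(yaw),"theta",th,len(I),"w",np.percentile(a,[1,99]),"l",np.percentile(b,[1,99]),"up",up.round(2))
E
```

```text
lemon [ 0.527 -0.151  0.058] [113 235 235]
lidb [ 0.544 -0.173  0.181] [ 92 138 173]
lidb2 [ 0.563 -0.215  0.15 ] [ 89 136 171]
lidb3 [ 0.536 -0.123  0.194] [ 92 138 173]
lida [0.546 0.151 0.17 ] [102 153 190]
fa [ 0.452 -0.157  0.095] [58 64 65]
grind [0.663 0.005 0.121] [ 42  74 127]
table [ 0.369 -0.053 -0.   ] [179 213 234]
tin [0.516 0.15  0.062] [137 154 169]
lid [ 0.543 -0.176  0.181] [ 0.824 -0.019  0.566] yaw -1.3357928394325582 theta 0.9690113391663331 1053 w [-0.08379921  0.09726265] l [-0.09142638  0.06682005] up [-0.57  0.01  0.82]
lid [0.541 0.152 0.174] [ 0.78  -0.086  0.619] yaw -6.267854802703913 theta 0.9029596336224052 954 w [-0.08365692  0.09877315] l [-0.08541016  0.07072485] up [-0.62  0.07  0.79]
```

View pics/crop.png

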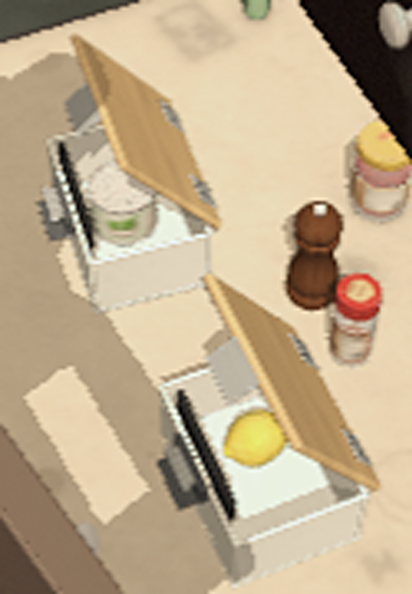

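The fit puts box_b's hinge at about (0.589, -0.169, 0.098), with theta 0.97 and yaw -1.3°. The cushion depth at x=0.452 agrees with that. I'll raise the tool, turn it square to the box and shut the gripper.

Call:
{"name": "step_arm", "arguments": {"rows": [{"az": 7.3, "dz": -0.04, "claw": 1}, {"az": 7.3, "dz": -0.04, "claw": 1}, {"az": 7.4, "dz": -0.04, "claw": 1}, {"claw": 1}, {"claw": 1}], "newtons": 20}}

```text
invalid input at $.rows[0]: expected keys ax, ay, az, dx, dy, dz, claw
```

```bash
python3 - <<'E'
from h import *
P=np.load("scene0.npz")["P"]
for u,v in((343,128),(368,158),(310,110),(330,130),(390,200),(450,290),(420,100),(430,240)): print(u,v,P[v,u].round(3))
print(P[225,327].round(3),P[205,327].round(3))
E
```

```text
343 128 [ 0.582 -0.204  0.597]
368 158 [ 0.586 -0.294  0.597]
310 110 [ 0.6   -0.031  0.503]
330 130 [ 0.6   -0.129  0.522]
390 200 [ 0.6   -0.367  0.546]
450 290 [ 0.6   -0.56   0.528]
420 100 [ 0.6   -0.359  0.778]
430 240 [ 0.6   -0.482  0.573]
[ 0.663 -0.086  0.042] [ 0.673 -0.055  0.108]
```

The overhead cabinet front is at x≈0.60 with its underside at z≈0.49, so the wrist must lean back toward the robot while the finger works behind the lid. All row keys are required, so I'm resending the move in full.

Call:
{"name": "step_arm", "arguments": {"rows": [{"ax": 0, "ay": 0, "az": 7.3, "dx": 0, "dy": 0, "dz": -0.03, "claw": 1}, {"ax": 0, "ay": 0, "az": 7.3, "dx": 0, "dy": 0, "dz": -0.03, "claw": 1}, {"ax": 0, "ay": 0, "az": 7.4, "dx": 0, "dy": 0, "dz": -0.02, "claw": 1}, {"ax": 0, "ay": 0, "az": 0, "dx": 0.0167, "dy": -0.0371, "dz": 0, "claw": 1}, {"ax": 0, "ay": 0, "az": 0, "dx": 0.0167, "dy": -0.0371, "dz": 0, "claw": 1}, {"ax": 0, "ay": 0, "az": 0, "dx": 0.0167, "dy": -0.0371, "dz": 0, "claw": 1}, {"ax": 0, "ay": 0, "az": 0, "dx": 0.0167, "dy": -0.0371, "dz": 0, "claw": 1}, {"ax": 0, "ay": 0, "az": 0, "dx": 0.0167, "dy": -0.0371, "dz": 0, "claw": 1}, {"ax": 0, "ay": 0, "az": 0, "dx": 0.0167, "dy": -0.0371, "dz": 0, "claw": 1}, {"ax": 0, "ay": 0, "az": 0, "dx": 0.0167, "dy": -0.0371, "dz": 0, "claw": 1}, {"ax": 0, "ay": 0, "az": 0, "dx": 0.0167, "dy": -0.0371, "dz": 0, "claw": 1}, {"ax": 0, "ay": 0, "az": 0, "dx": 0.0167, "dy": -0.0371, "dz": 0, "claw": 1}, {"ax": 0, "ay": 0, "az": 0, "dx": 0.0167, "dy": -0.0371, "dz": 0, "claw": 1}, {"ax": 0, "ay": 0, "az": 0, "dx": 0.0167, "dy": -0.0371, "dz": 0, "claw": 1}, {"ax": 0, "ay": 0, "az": 0, "dx": 0.0167, "dy": -0.0371, "dz": 0, "claw": 1}, {"ax": 0, "ay": 0, "az": 0, "dx": 0, "dy": 0, "dz": 0, "claw": 1}], "newtons": 20}}

```text
time_s: 2.1
ee_pos: [0.4409, -0.1652, 0.3111]
tool_rot: [-0.0, 1.0, -0.01, -0.0]
contact_force: [-0.4, -0.7, -0.0]
width: 0.0001
finger_force: 0.0
```

Call:
{"name": "step_arm", "arguments": {"rows": [{"ax": 0, "ay": 10, "az": 0, "dx": 0, "dy": 0, "dz": 0, "claw": 1}, {"ax": 0, "ay": 10, "az": 0, "dx": 0, "dy": 0, "dz": 0, "claw": 1}, {"ax": 0, "ay": 0, "az": 0, "dx": 0.025, "dy": 0, "dz": 0.02, "claw": 1}, {"ax": 0, "ay": 0, "az": 0, "dx": 0.025, "dy": 0, "dz": 0.02, "claw": 1}, {"ax": 0, "ay": 0, "az": 0, "dx": 0, "dy": 0, "dz": 0, "claw": 1}]}}

```text
time_s: 2.72
ee_pos: [0.5016, -0.1693, 0.29]
tool_rot: [0.002, 0.985, -0.011, 0.173]
contact_force: [-1.4, -0.9, 0.4]
width: 0.0003
finger_force: 0.0
```

```bash
python3 - <<'E'
from h import *
o=arm.get_obs();print(o["qpos"].round(3),o["ee_pos"].round(4))
a=[]
for n in("scene","top"):
    im=arm.get_image(n); np.savez(f"{n}1.npz",P=world(im),c=im["pixels"]); a.append(im["pixels"][80:380,150:450] if n=="scene" else im["pixels"][80:380,150:450])
cv2.imwrite("pics/both1.png",cv2.resize(np.hstack(a),(800,400)))
E
```

```text
[-0.492  0.094  2.061  0.245  0.689  0.934] [ 0.5016 -0.1693  0.29  ]
```

View pics/both1.png

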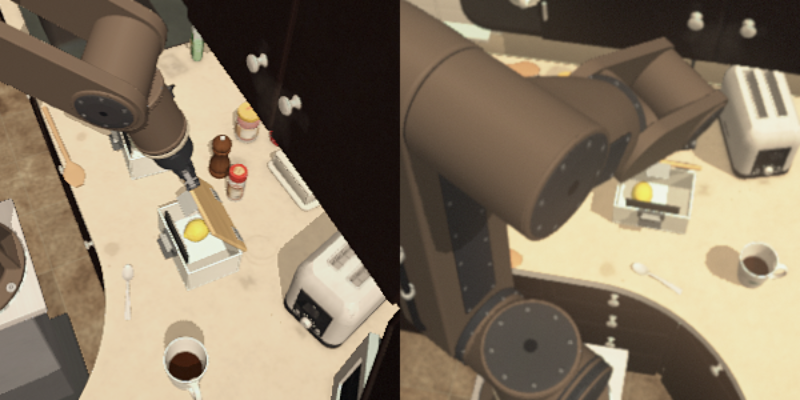

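The tip is above box_b's lid, clear of the cabinet, and the lemon is still in the box. Next I'll go over the front edge and down behind the lid, and meanwhile compute the closing arc.

Call:
{"name": "step_arm", "arguments": {"rows": [{"ax": 0, "ay": 0, "az": 0, "dx": 0.019, "dy": 0, "dz": 0.007, "claw": 1}, {"ax": 0, "ay": 0, "az": 0, "dx": 0.019, "dy": 0, "dz": 0.007, "claw": 1}, {"ax": 0, "ay": 0, "az": 0, "dx": -0.008, "dy": 0, "dz": 0.017, "claw": 1}, {"ax": 0, "ay": 0, "az": 0, "dx": -0.008, "dy": 0, "dz": 0.017, "claw": 1}, {"ax": 0, "ay": 0, "az": 0, "dx": -0.008, "dy": 0, "dz": 0.017, "claw": 1}, {"ax": 0, "ay": 0, "az": 0, "dx": 0, "dy": 0, "dz": 0, "claw": 1}]}}

```text
time_s: 3.58
ee_pos: [0.5364, -0.1691, 0.2334]
tool_rot: [0.001, 0.985, -0.011, 0.173]
contact_force: [-0.2, -1.0, 1.2]
width: 0.0
finger_force: 0.0
```

```bash
cat > arc.py <<'E'
from h import *
import sys
# TCP poses so that the finger's robot-side corner sits on the lid at r; prints tool-axis steps from the measured pose
t0,t1,a1,n=map(float,sys.argv[1:5]); n=int(n); r=.145; hx,hz=.589,.098
o=arm.get_obs(); w,x,y,z=o["tool_rot"]
zt=np.array([2*(x*z+w*y),2*(y*z-w*x),1-2*(x*x+y*y)]); a=np.arctan2(zt[0],-zt[2])
p=np.array([o["ee_pos"][0],o["ee_pos"][2]]); print("pose",o["ee_pos"].round(4),"tilt",np.degrees(a).round(2),"F",o["contact_force"].round(1))
for th,b in zip(np.linspace(t0,t1,n),np.linspace(a,np.radians(a1),n+1)[1:]):
    c,s=np.cos(th),np.sin(th)
    q=np.array([hx-r*c+.008*s,hz+r*s+.008*c])+.011*np.array([np.cos(b),np.sin(b)])
    d=q-p; print("th %.3f ay %.2f dx %.4f dz %.4f"%(th,np.degrees(b-a),d[0]*np.cos(a)+d[1]*np.sin(a),d[0]*np.sin(a)-d[1]*np.cos(a)), q.round(3)); p,a=q,b
E
python3 arc.py 0.969 0.2 4 13
```

```text
pose [ 0.5364 -0.1691  0.2334] tilt 19.88 F [-0.2 -1.   1.2]
th 0.969 ay -1.22 dx -0.0144 dz 0.0031 [0.524 0.226]
th 0.905 ay -1.22 dx -0.0090 dz 0.0026 [0.516 0.22 ]
th 0.841 ay -1.22 dx -0.0088 dz 0.0033 [0.509 0.214]
th 0.777 ay -1.22 dx -0.0085 dz 0.0041 [0.502 0.208]
th 0.713 ay -1.22 dx -0.0081 dz 0.0048 [0.495 0.201]
th 0.649 ay -1.22 dx -0.0077 dz 0.0054 [0.489 0.194]
th 0.585 ay -1.22 dx -0.0072 dz 0.0061 [0.483 0.187]
th 0.520 ay -1.22 dx -0.0067 dz 0.0067 [0.478 0.179]
th 0.456 ay -1.22 dx -0.0061 dz 0.0072 [0.473 0.171]
th 0.392 ay -1.22 dx -0.0055 dz 0.0077 [0.469 0.162]
th 0.328 ay -1.22 dx -0.0049 dz 0.0082 [0.465 0.154]
th 0.264 ay -1.22 dx -0.0042 dz 0.0086 [0.462 0.145]
th 0.200 ay -1.22 dx -0.0034 dz 0.0089 [0.459 0.135]
```

Call:
{"name": "step_arm", "arguments": {"rows": [{"ax": 0, "ay": -0.6, "az": 0, "dx": -0.0072, "dy": 0, "dz": 0.0015, "claw": 1}, {"ax": 0, "ay": -0.6, "az": 0, "dx": -0.0072, "dy": 0, "dz": 0.0016, "claw": 1}, {"ax": 0, "ay": -1.2, "az": 0, "dx": -0.009, "dy": 0, "dz": 0.0026, "claw": 1}, {"ax": 0, "ay": -1.2, "az": 0, "dx": -0.0088, "dy": 0, "dz": 0.0033, "claw": 1}, {"ax": 0, "ay": 0, "az": 0, "dx": 0, "dy": 0, "dz": 0, "claw": 1}]}}

```text
time_s: 4.2
ee_pos: [0.5083, -0.1687, 0.2152]
tool_rot: [0.001, 0.99, -0.011, 0.142]
contact_force: [0.4, -0.5, -1.2]
width: 0.0
finger_force: 0.0
```

```bash
python3 arc.py 0.78 0.2 4 10
```

```text
pose [ 0.5083 -0.1687  0.2152] tilt 16.32 F [ 0.4 -0.5 -1.2]
th 0.780 ay -1.23 dx -0.0077 dz 0.0047 [0.502 0.209]
th 0.716 ay -1.23 dx -0.0082 dz 0.0048 [0.495 0.202]
th 0.651 ay -1.23 dx -0.0078 dz 0.0054 [0.489 0.195]
th 0.587 ay -1.23 dx -0.0073 dz 0.0061 [0.483 0.187]
th 0.522 ay -1.23 dx -0.0068 dz 0.0067 [0.478 0.179]
th 0.458 ay -1.23 dx -0.0062 dz 0.0073 [0.473 0.171]
th 0.393 ay -1.23 dx -0.0056 dz 0.0078 [0.469 0.162]
th 0.329 ay -1.23 dx -0.0049 dz 0.0082 [0.465 0.154]
th 0.264 ay -1.23 dx -0.0042 dz 0.0086 [0.462 0.145]
th 0.200 ay -1.23 dx -0.0035 dz 0.0089 [0.459 0.135]
```

```bash
cat > lid.py <<'E'
from h import *
# lid angle of box_b from scene depth: brown points of the board on its far (-y) half, in the hinge frame
def lid():
    im=arm.get_image("scene");P=world(im).reshape(-1,3);h=cv2.cvtColor(im["pixels"],cv2.COLOR_BGR2HSV).reshape(-1,3)
    m=(abs(P[:,1]+.217)<.035)&(P[:,0]>.43)&(P[:,0]<.6)&(P[:,2]>.098)&(P[:,2]<.26)&(h[:,0]>9)&(h[:,0]<24)&(h[:,1]>85)
    Q=P[m][:,[0,2]]; c=np.median(Q,0)
    for _ in range(5):
        v=np.linalg.svd(Q-Q.mean(0),full_matrices=False)[2][1]; k=abs((Q-Q.mean(0))@v)<.005
        if k.sum()<20:break
        Q=Q[k]
    v*=np.sign(v[1]); print("theta",np.arctan2(v[0],v[1]).round(3),"n",len(Q),"plane dist from hinge",((Q.mean(0)-[.589,.098])@v).round(4),"x",Q[:,0].min().round(3),Q[:,0].max().round(3),"zmax",Q[:,1].max().round(3))
lid()
E
python3 lid.py; python3 -c "
from rig import arm;o=arm.get_obs();print(o['contact_force'])"
```

```text
theta 0.837 n 523 plane dist from hinge 0.0078 x 0.482 0.592 zmax 0.225
[-0.57554477 -0.19609847 -0.44204506]
```

The lid has followed the model: theta is 0.837 against a planned 0.84, and the plane sits 7.8 mm off the hinge against 8. Continuing the arc.

Call:
{"name": "step_arm", "arguments": {"rows": [{"ax": 0, "ay": -1.2, "az": 0, "dx": -0.0077, "dy": 0, "dz": 0.0047, "claw": 1}, {"ax": 0, "ay": -1.2, "az": 0, "dx": -0.0082, "dy": 0, "dz": 0.0048, "claw": 1}, {"ax": 0, "ay": -1.2, "az": 0, "dx": -0.0078, "dy": 0, "dz": 0.0054, "claw": 1}, {"ax": 0, "ay": -1.2, "az": 0, "dx": -0.0073, "dy": 0, "dz": 0.0061, "claw": 1}, {"ax": 0, "ay": -1.2, "az": 0, "dx": -0.0068, "dy": 0, "dz": 0.0067, "claw": 1}, {"ax": 0, "ay": -1.2, "az": 0, "dx": -0.0062, "dy": 0, "dz": 0.0073, "claw": 1}, {"ax": 0, "ay": -1.2, "az": 0, "dx": -0.0056, "dy": 0, "dz": 0.0078, "claw": 1}, {"ax": 0, "ay": 0, "az": 0, "dx": 0, "dy": 0, "dz": 0, "claw": 1}]}}

```text
time_s: 5.25
ee_pos: [0.4693, -0.1677, 0.1618]
tool_rot: [0.001, 0.998, -0.011, 0.069]
contact_force: [0.1, 0.3, 0.2]
width: 0.0003
finger_force: 0.0
```

```bash
python3 arc.py 0.33 0.17 2 4; python3 lid.py
```

```text
pose [ 0.4693 -0.1677  0.1618] tilt 7.9 F [0.1 0.3 0.2]
th 0.330 ay -1.48 dx -0.0050 dz 0.0074 [0.465 0.154]
th 0.277 ay -1.48 dx -0.0035 dz 0.0072 [0.463 0.146]
th 0.223 ay -1.48 dx -0.0030 dz 0.0074 [0.46  0.139]
th 0.170 ay -1.48 dx -0.0024 dz 0.0077 [0.458 0.131]
theta 0.404 n 790 plane dist from hinge 0.007 x 0.443 0.59 zmax 0.169
```

Call:
{"name": "step_arm", "arguments": {"rows": [{"ax": 0, "ay": -1.5, "az": 0, "dx": -0.005, "dy": 0, "dz": 0.0074, "claw": 1}, {"ax": 0, "ay": -1.5, "az": 0, "dx": -0.0035, "dy": 0, "dz": 0.0072, "claw": 1}, {"ax": 0, "ay": -1.5, "az": 0, "dx": -0.003, "dy": 0, "dz": 0.0074, "claw": 1}, {"ax": 0, "ay": -1.5, "az": 0, "dx": -0.0024, "dy": 0, "dz": 0.007, "claw": 1}, {"ax": 0, "ay": 0, "az": 0, "dx": 0, "dy": 0, "dz": 0, "claw": 1}]}}

```text
time_s: 5.92
ee_pos: [0.4587, -0.1675, 0.1315]
tool_rot: [-0.0, 1.0, -0.011, 0.017]
contact_force: [0.3, 0.2, 0.7]
width: 0.0003
finger_force: 0.0
```

```bash
python3 arc.py 0.15 0.0 0 6; python3 lid.py
```

```text
pose [ 0.4587 -0.1675  0.1315] tilt 1.9 F [0.3 0.2 0.7]
th 0.150 ay -0.32 dx -0.0010 dz 0.0036 [0.458 0.128]
th 0.120 ay -0.32 dx -0.0009 dz 0.0043 [0.457 0.124]
th 0.090 ay -0.32 dx -0.0008 dz 0.0043 [0.456 0.119]
th 0.060 ay -0.32 dx -0.0006 dz 0.0044 [0.456 0.115]
th 0.030 ay -0.32 dx -0.0005 dz 0.0044 [0.455 0.11 ]
th 0.000 ay -0.32 dx -0.0003 dz 0.0044 [0.455 0.106]
theta 0.182 n 968 plane dist from hinge 0.0073 x 0.432 0.59 zmax 0.137
```

Call:
{"name": "step_arm", "arguments": {"rows": [{"ax": 0, "ay": -0.9, "az": 0, "dx": -0.002, "dy": 0, "dz": 0.002, "claw": 1}, {"ax": 0, "ay": -1.0, "az": 0, "dx": -0.002, "dy": 0, "dz": 0.002, "claw": 1}, {"ax": 0, "ay": 0, "az": 0, "dx": 0, "dy": 0, "dz": 0.001, "claw": 1}, {"ax": 0, "ay": 0, "az": 0, "dx": 0, "dy": 0, "dz": 0, "claw": 1}]}}

```text
time_s: 6.48
ee_pos: [0.4548, -0.1675, 0.1271]
tool_rot: [-0.0, 1.0, -0.011, 0.001]
contact_force: [-0.3, -0.5, -0.1]
width: -0.0002
finger_force: 0.0
```

Call:
{"name": "step_arm", "arguments": {"rows": [{"ax": 0, "ay": 0, "az": 0, "dx": 0, "dy": 0, "dz": 0.001, "claw": 1}, {"ax": 0, "ay": 0, "az": 0, "dx": 0, "dy": 0, "dz": 0.001, "claw": 1}, {"ax": 0, "ay": 0, "az": 0, "dx": 0, "dy": 0, "dz": 0, "claw": 1}]}}

```text
time_s: 6.85
ee_pos: [0.4548, -0.1675, 0.1251]
tool_rot: [-0.0, 1.0, -0.011, 0.001]
contact_force: [0.6, 0.3, -0.5]
width: 0.0003
finger_force: 0.1
```

Call:
{"name": "step_arm", "arguments": {"rows": [{"ax": 0, "ay": 0, "az": 0, "dx": 0, "dy": 0, "dz": 0.001, "claw": 1}, {"ax": 0, "ay": 0, "az": 0, "dx": 0, "dy": 0, "dz": 0, "claw": 1}]}}

```text
time_s: 7.1
ee_pos: [0.4548, -0.1676, 0.1241]
tool_rot: [-0.0, 1.0, -0.011, 0.001]
contact_force: [-0.7, -0.3, 1.4]
width: 0.0003
finger_force: 0.6
```

Call:
{"name": "step_arm", "arguments": {"rows": [{"ax": 0, "ay": 0, "az": 0, "dx": 0, "dy": 0, "dz": 0.001, "claw": 1}, {"ax": 0, "ay": 0, "az": 0, "dx": 0, "dy": 0, "dz": 0.001, "claw": 1}, {"ax": 0, "ay": 0, "az": 0, "dx": 0, "dy": 0, "dz": 0, "claw": 1}]}}

```text
time_s: 7.48
ee_pos: [0.4546, -0.1676, 0.1221]
tool_rot: [-0.0, 1.0, -0.011, 0.001]
contact_force: [-3.3, 0.2, 4.8]
width: 0.0002
finger_force: 2.2
```

Call:
{"name": "step_arm", "arguments": {"rows": [{"ax": 0, "ay": 0, "az": 0, "dx": 0, "dy": 0, "dz": 0.001, "claw": 1}, {"ax": 0, "ay": 0, "az": 0, "dx": 0, "dy": 0, "dz": 0.001, "claw": 1}, {"ax": 0, "ay": 0, "az": 0, "dx": 0, "dy": 0, "dz": 0, "claw": 1}]}}

```text
time_s: 7.85
ee_pos: [0.4543, -0.1675, 0.1201]
tool_rot: [-0.0, 1.0, -0.011, 0.0]
contact_force: [-4.6, -1.4, 7.7]
width: -0.0001
finger_force: 3.4
```

Call:
{"name": "step_arm", "arguments": {"rows": [{"ax": 0, "ay": 0, "az": 0, "dx": 0, "dy": 0, "dz": 0.001, "claw": 1}, {"ax": 0, "ay": 0, "az": 0, "dx": 0, "dy": 0, "dz": 0, "claw": 1}]}}

```text
time_s: 8.1
ee_pos: [0.4543, -0.1675, 0.1192]
tool_rot: [-0.0, 1.0, -0.011, 0.0]
contact_force: [-5.2, -1.7, 8.8]
width: 0.0005
finger_force: 4.1
```

Call:
{"name": "step_arm", "arguments": {"rows": [{"ax": 0, "ay": 0, "az": 0, "dx": 0, "dy": 0, "dz": 0.001, "claw": 1}, {"ax": 0, "ay": 0, "az": 0, "dx": 0, "dy": 0, "dz": 0, "claw": 1}]}}

```text
time_s: 8.35
ee_pos: [0.4541, -0.1675, 0.1182]
tool_rot: [-0.0, 1.0, -0.011, 0.0]
contact_force: [-6.5, -0.8, 9.9]
width: 0.0002
finger_force: 4.7
```

Call:
{"name": "step_arm", "arguments": {"rows": [{"ax": 0, "ay": 0, "az": 0, "dx": 0, "dy": 0, "dz": 0.001, "claw": 1}, {"ax": 0, "ay": 0, "az": 0, "dx": 0, "dy": 0, "dz": 0, "claw": 1}]}}

```text
time_s: 8.6
ee_pos: [0.454, -0.1675, 0.1172]
tool_rot: [-0.0, 1.0, -0.011, 0.0]
contact_force: [-6.5, -1.2, 11.3]
width: 0.0001
finger_force: 5.1
```

Call:
{"name": "step_arm", "arguments": {"rows": [{"ax": 0, "ay": 0, "az": 0, "dx": 0, "dy": 0, "dz": 0.001, "claw": 1}, {"ax": 0, "ay": 0, "az": 0, "dx": 0, "dy": 0, "dz": 0, "claw": 1}]}}

```text
time_s: 8.85
ee_pos: [0.454, -0.1675, 0.1162]
tool_rot: [-0.0, 1.0, -0.011, 0.0]
contact_force: [-7.7, -1.6, 10.9]
width: -0.0001
finger_force: 5.2
```

Call:
{"name": "step_arm", "arguments": {"rows": [{"ax": 0, "ay": 0, "az": 0, "dx": 0, "dy": 0, "dz": 0.001, "claw": 1}, {"ax": 0, "ay": 0, "az": 0, "dx": 0, "dy": 0, "dz": 0, "claw": 1}]}}

```text
time_s: 9.1
ee_pos: [0.4539, -0.1675, 0.1152]
tool_rot: [-0.0, 1.0, -0.011, 0.0]
contact_force: [-8.6, -1.7, 11.6]
width: 0.0001
finger_force: 5.6
```

```bash
python3 lid.py
```

```text
theta 0.067 n 1006 plane dist from hinge 0.0078 x 0.43 0.591 zmax 0.12
```

Call:
{"name": "step_arm", "arguments": {"rows": [{"ax": 0, "ay": 0, "az": 0, "dx": -0.0006, "dy": 0, "dz": 0.001, "claw": 1}, {"ax": 0, "ay": 0, "az": 0, "dx": 0, "dy": 0, "dz": 0, "claw": 1}]}}

```text
time_s: 9.4
ee_pos: [0.4539, -0.1675, 0.1143]
tool_rot: [-0.0, 1.0, -0.011, 0.001]
contact_force: [-5.4, -0.1, 11.3]
width: -0.0001
finger_force: 5.7
```

Call:
{"name": "step_arm", "arguments": {"rows": [{"ax": 0, "ay": 0, "az": 0, "dx": -0.0006, "dy": 0, "dz": 0.001, "claw": 1}, {"ax": 0, "ay": 0, "az": 0, "dx": 0, "dy": 0, "dz": 0, "claw": 1}]}}

```text
time_s: 9.65
ee_pos: [0.4537, -0.1676, 0.1135]
tool_rot: [0.0, 1.0, -0.011, 0.001]
contact_force: [-4.1, 1.0, 12.2]
width: 0.0003
finger_force: 6.0
```

Call:
{"name": "step_arm", "arguments": {"rows": [{"ax": 0, "ay": 0, "az": 0, "dx": -0.0006, "dy": 0, "dz": 0.001, "claw": 1}, {"ax": 0, "ay": 0, "az": 0, "dx": 0, "dy": 0, "dz": 0, "claw": 1}]}}

```text
time_s: 9.9
ee_pos: [0.4536, -0.1676, 0.1126]
tool_rot: [0.0, 1.0, -0.011, 0.001]
contact_force: [-0.8, 1.6, 12.3]
width: 0.0001
finger_force: 6.1
```

Call:
{"name": "step_arm", "arguments": {"rows": [{"ax": 0, "ay": 0, "az": 0, "dx": 0, "dy": 0, "dz": 0.001, "claw": 1}, {"ax": 0, "ay": 0, "az": 0, "dx": 0, "dy": 0, "dz": 0, "claw": 1}]}}

```text
time_s: 10.15
ee_pos: [0.4535, -0.1676, 0.1116]
tool_rot: [0.0, 1.0, -0.011, 0.001]
contact_force: [-2.4, 1.7, 11.9]
width: -0.0001
finger_force: 6.1
```

Call:
{"name": "step_arm", "arguments": {"rows": [{"ax": 0, "ay": 0, "az": 0, "dx": -0.0002, "dy": 0, "dz": 0.001, "claw": 1}, {"ax": 0, "ay": 0, "az": 0, "dx": 0, "dy": 0, "dz": 0, "claw": 1}]}}

```text
time_s: 10.4
ee_pos: [0.4533, -0.1676, 0.1105]
tool_rot: [0.0, 1.0, -0.011, 0.001]
contact_force: [-0.8, 2.0, 10.8]
width: 0.0
finger_force: 5.2
```

Call:
{"name": "step_arm", "arguments": {"rows": [{"ax": 0, "ay": 0, "az": 0, "dx": -0.0002, "dy": 0, "dz": 0.0007, "claw": 1}, {"ax": 0, "ay": 0, "az": 0, "dx": 0, "dy": 0, "dz": 0, "claw": 1}]}}

```text
time_s: 10.65
ee_pos: [0.4533, -0.1676, 0.11]
tool_rot: [0.0, 1.0, -0.011, 0.001]
contact_force: [-1.2, 3.2, 15.3]
width: -0.0
finger_force: 7.4
```

Call:
{"name": "step_arm", "arguments": {"rows": [{"ax": 0, "ay": 0, "az": 0, "dx": 0, "dy": 0, "dz": -0.001, "claw": 1}, {"ax": 0, "ay": 0, "az": 0, "dx": 0, "dy": 0, "dz": -0.001, "claw": 1}, {"ax": 0, "ay": 0, "az": 0, "dx": 0, "dy": 0, "dz": 0, "claw": 1}]}}

```text
time_s: 11.02
ee_pos: [0.4527, -0.1676, 0.1114]
tool_rot: [-0.0, 1.0, -0.011, 0.001]
contact_force: [-0.9, -0.3, -0.0]
width: 0.0001
finger_force: 0.0
```

```bash
python3 lid.py
```

```text
theta 0.033 n 984 plane dist from hinge 0.0078 x 0.43 0.59 zmax 0.115
```

The force vanished after a 1.5 mm lift while the lid stayed at 0.033, so the catch appears to hold. I'll withdraw and check.

Call:
{"name": "step_arm", "arguments": {"rows": [{"ax": 0, "ay": 0, "az": 0, "dx": 0, "dy": 0, "dz": -0.01, "claw": 1}, {"ax": 0, "ay": 0, "az": 0, "dx": 0, "dy": 0, "dz": -0.03, "claw": 1}, {"ax": 0, "ay": 0, "az": 0, "dx": 0, "dy": 0, "dz": -0.04, "claw": 1}, {"ax": 0, "ay": 0, "az": 0, "dx": 0, "dy": 0, "dz": -0.04, "claw": 1}, {"ax": 0, "ay": 0, "az": 0, "dx": 0, "dy": 0, "dz": 0, "claw": 1}, {"ax": 0, "ay": 0, "az": 0, "dx": 0, "dy": 0, "dz": 0, "claw": 1}, {"ax": 0, "ay": 0, "az": 0, "dx": 0, "dy": 0, "dz": 0, "claw": 1}]}}

```text
time_s: 11.95
ee_pos: [0.4519, -0.1673, 0.2306]
tool_rot: [-0.0, 1.0, -0.011, 0.0]
contact_force: [0.4, -0.2, 0.2]
width: 0.0001
finger_force: 0.0
```

```bash
python3 lid.py; python3 - <<'E'
from h import *
im=arm.get_image("scene"); cv2.imwrite("pics/end.png",cv2.resize(im["pixels"][90:330,200:400],None,fx=2.4,fy=2.4,interpolation=cv2.INTER_CUBIC))
E
```

```text
theta 0.028 n 1052 plane dist from hinge 0.0081 x 0.43 0.59 zmax 0.115
```

View pics/end.png

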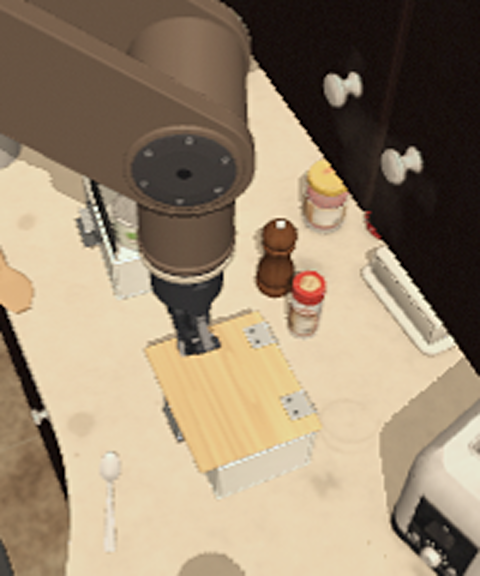

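The lid of box_b (about (235,390) in the crop) lies shut on its own at about 0.03 rad. The gripper is clear above it, and the jars and grinder have not moved.

```bash
python3 -c "
from rig import arm;print(arm.finish_job())"
```

```text
the job is handed in; nothing more can be done
None
```

I closed the lemon box (box_b, on the right) and handed the job in: with the arm clear its lid stayed shut at about 0.03 rad, the highest push I read was about 15 N, and I saw no contact with the tin box or the bystanders; no verdict came back.

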